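# Balance the beard trimmer

## Task

The black beard trimmer lying in one pan of the balance is going out by parcel and ought to weigh 250 g. Check it: stand the 200 g and the 50 g steel weights upright in the empty pan, so that the beam comes to rest level with the trimmer still in its pan.

Things in the scene. Friction and masses are not known exactly. Their poses are not given: they have to be found in the camera images.
- weight_200: The 200 g weight, the biggest of three loose knobbed steel weights standing on the counter: a cylinder 38 mm wide and 30 mm tall with a knob 22 mm wide on top, 47 mm tall in all. Origin at the centre of its underside, z up along its axis. (The middle one, 30 mm wide and 37 mm tall, is 100 g and not needed.)
- weight_50: The 50 g weight, the smallest of the three: a steel cylinder 24 mm wide and 18 mm tall with a knob 14 mm wide on top, 28 mm tall in all. Origin at the centre of its underside, z up along its axis.
- empty_pan (a point): Centre of the top face of the balance's empty pan: a flat rimless steel disc 120 mm wide, 88 mm above the counter at the start, 78 mm when level. It stays horizontal as it moves; loads may stand anywhere on it. z up; y along the beam, away from the other pan (230 mm off along -y); x across. Between the pans is a pointer plate, top at 90 mm. The balance is fixed.
- trimmer: Matte black beard trimmer, 250 g, 149 mm long, 38 mm wide, 30 mm tall, lying across the beam in the other pan. Origin at the centre of its underside, x along it towards the blade. It stays where it is.
- beam (a joint): Tilt of the balance beam in rad: 0 is level; +0.09 (stop) is the start, the trimmer's pan down and the empty pan up; -0.09 is the other stop, the empty pan down. It leaves the stop only when the loads nearly match; with 200 and 50 g in the empty pan it settles within about 0.02 of level in a second or so.
Mind the look-alikes: they are no part of the job. What is shaped like the weight_200 but blue is not meant. Several things have the shape of the trimmer; the one meant has the colours described above.

How it is judged:
By the outcome, as a careful person would: the job done as asked, in the order asked, and still so for the second after the job is handed in, with the robot touching nothing.
It also fails if it takes over 59 s, if anything falls off the work surface, if the arm or the gripper's body presses on something with over 40 N, if the wrist force passes 120 N, or if a joint passes its speed limit or range.

## Robot

A 6-joint arm with a two-finger parallel gripper is mounted at the origin on the work surface. World frame = base frame: x ahead of the robot, y to its left, z up, the work surface at z = 0. Lengths are in m, angles in rad, forces in N, time in s.
With the tool pointing down it reaches from about 0.275 to 0.85 m from the base axis. Payload 19 kg.
Tool frame: the origin (TCP) lies on the front face of the gripper's body, between the roots of the fingers; the fingertips stand 73 mm ahead of it and the grasp point (between the pads) lies 54 mm ahead of it; z points along the fingers, x is the direction in which the jaws open and shut, and the axes are right-handed (so a half turn about z gives the same grasp; the last joint's range is limited). The gripper opens to 85 mm and grips with 20 to 120 N. Pads are 22 mm wide; open, the fingers measure 114 mm over their backs; the gripper's body (76 mm by 85 mm) begins 54 mm behind the grasp point. The pads swing forward as they close: fully open they stand 13 mm farther back than shut.
Start: joints at [-1.469, 0.15, 1.437, -0, 1.554, -0.134], TCP at [0.134, -0.559, 0.304] pointing down, gripper open.
Joint ranges: [-2.8, 2.8], [-0.68, 2.1], [0.12, 2.68], [-1.39, 4.53], [0.16, 2.79], [-2.81, 2.81]. Speed limits (rad/s): [1.89, 1.89, 2.22, 3.01, 3.01, 3.01].

## Interface

Orientations are given as a unit quaternion [x, y, z, w].
In Python, from bench import ctrl gives the robot as it stands. Calls block until the motion is done:
- ctrl.movep(position, orientation): joint-space move of the TCP to a pose.
- ctrl.line_to(position, max_speed=0.15, rotation=None, until_force=None): straight line of the TCP; rotation=None keeps the orientation; max_speed is the mean speed in m/s. With until_force (N) it stops when the force on the tool has changed by that much, and returns True; else False.
- ctrl.set_joints(angles): joint-space move.
- ctrl.command_gripper(opening, grasp_force=None): opening from 0.0 (shut) to 1.0 (fully open); grasp_force is the grip in N (None keeps the last); returns when the fingers have stopped.
- ctrl.wait(seconds).
- ctrl.solve_ik(position, orientation): joint angles nearest the present ones, or None.
- ctrl.get_obs(): the state.
- ctrl.grab_frame(name): name is "side" or "top"; returns (picture, depth): 400x640x3 uint8, red, green, blue; 400x640 float32, m along the optical axis (not along the pixel's ray), 0 where there is no reading.
- ctrl.camera_info(name): a dict with "fx", "fy", "cx", "cy" (pixels), "rvec" (rotation vector, rad) and "tvec" (3), from world to camera coordinates, as OpenCV has them. Camera axes: x right, y down, z forward; pixel columns grow to the right and rows downward; lengths in m; the calibration is good to about 2 mm. A picture is of the moment at which its call begins. camera_info takes no time and is no camera call.
A pose or a line that the arm cannot do raises ctrl.Unreachable and nothing moves.
- ctrl.job_done(): hands the job in, once; it reports no verdict.
The state is a dict: "t": time; "qpos": joint angles; "joint_vel": joint speeds; "joint_torque": joint torques, N m; "position": TCP position; "tool_rot": TCP orientation; "ft_force": force on the tool from outside, world axes, zero at the start; "ft_torque": the same for the moment, N m; "opening": opening from 0.0 (shut) to 1.0 (fully open).
Only numpy, scipy, OpenCV 4.12 (cv2) and the standard library are available. Lean on these libraries where they do the work, as an engineer would, in place of code of your own. Each camera call takes 0.05 s, during which the arm holds its last target.

## Working session

There is one attempt and no reset: what is moved stays moved. The work goes in short steps, each a Python script; the robot and the scene stay as the last script left them, time stands still between calls to the robot, and variables do not carry over. Pictures are saved under pics/ and viewed, and the job is handed in when it is done.

```bash
mkdir -p pics; ls
cat > h.py <<'E'
import numpy as np, cv2
from bench import ctrl
def cam(n):
    c=ctrl.camera_info(n); K=np.array([[c['fx'],0,c['cx']],[0,c['fy'],c['cy']],[0,0,1.]])
    R=cv2.Rodrigues(np.array(c['rvec'],float))[0]; t=np.array(c['tvec'],float).ravel()
    return K,R,t
def ray(n,u,v,z):
    K,R,t=cam(n); d=R.T@np.linalg.solve(K,[u,v,1.]); o=-R.T@t
    return o+d*(z-o[2])/d[2]
def cloud(n,dep):
    K,R,t=cam(n); v,u=np.indices(dep.shape)
    p=np.stack([(u-K[0,2])/K[0,0]*dep,(v-K[1,2])/K[1,1]*dep,dep],-1)
    return (p-t)@R
def proj(n,P):
    K,R,t=cam(n); q=K@(R@np.asarray(P,float)+t); return q[:2]/q[2]
def save(f,im): cv2.imwrite('pics/'+f,im[:,:,::-1])
E
python3 - <<'E'
from h import *
for n in('top','side'):
    im,d=ctrl.grab_frame(n); save(n+'0.png',im); np.savez(n+'0.npz',im=im,d=d)
    K,R,t=cam(n); print(n,K[0,0],-R.T@t, R[2])
E
```

```text
pics
top 373.4384431421214 [0.43090141 0.0502435  0.96729971] [ 0.13415851 -0.0082755  -0.99092533]
side 375.37839590025027 [0.35546159 0.56722828 0.51268222] [ 0.29255594 -0.73676069 -0.60958569]
```

View pics/top0.png

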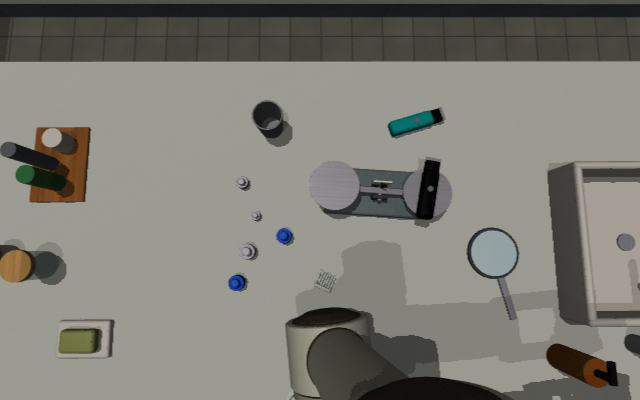

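View pics/side0.png

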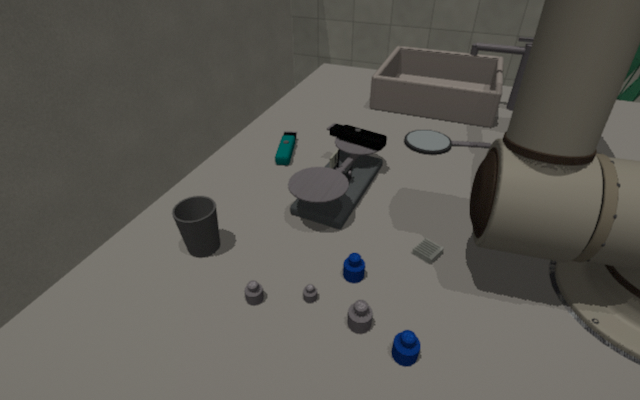

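Steel candidates in the top view are (243,183), (256,216) and (248,251). The blue ones at (284,236) and (237,283) are look-alikes. I'll measure them from depth and check enlarged crops.

Run:
```python
from h import *
T=np.load('top0.npz');S=np.load('side0.npz')
a=cv2.resize(T['im'][160:300,220:360],(560,560),interpolation=cv2.INTER_CUBIC)
save('crop_top.png',a)
save('crop_side.png',cv2.resize(S['im'][170:370,230:430],(600,600),interpolation=cv2.INTER_CUBIC))
for n,D in(('top',T),('side',S)):
    P=cloud(n,D['d']); m=(D['d']>0)&(P[...,2]>0.008)&(P[...,2]<0.06)&(P[...,0]>0.2)&(P[...,0]<.65)&(P[...,1]>0.12)&(P[...,1]<.5)
    print(n,'table z',np.median(P[m==0][:,2]))
    k,l,s,c=cv2.connectedComponentsWithStats(m.astype(np.uint8))
    for i in range(1,k):
        if s[i,4]<15: continue
        q=P[l==i]; print(c[i].round(1),s[i,4],'min',q.min(0).round(4),'max',q.max(0).round(4),'rgb',D['im'][l==i].mean(0).round())
    m=(D['d']>0)&(P[...,2]>0.075)&(P[...,2]<0.1)&(P[...,0]>0.35)&(P[...,0]<.65)&(P[...,1]>-.05)&(P[...,1]<.2)
    k,l,s,c=cv2.connectedComponentsWithStats(m.astype(np.uint8))
    for i in range(1,k):
        if s[i,4]<300: continue
        q=P[l==i]; print('pan',c[i].round(1),s[i,4],'min',q.min(0).round(4),'max',q.max(0).round(4),np.median(q,0))
```

```text
top table z 0.000954302168233857
[241.4 182.3] 117 min [0.5922 0.2248 0.0106] max [0.6205 0.2526 0.0411] rgb [123. 120. 123.]
[254.9 215.3] 72 min [0.5105 0.1924 0.0086] max [0.533  0.2155 0.0336] rgb [128. 126. 129.]
[282.  235.5] 154 min [0.451  0.12   0.0187] max [0.4886 0.1478 0.0509] rgb [ 33.  67. 139.]
[246.7 251.2] 202 min [0.4142 0.2028 0.0081] max [0.4491 0.239  0.0509] rgb [131. 128. 132.]
[235.8 282.4] 212 min [0.3368 0.2281 0.0085] max [0.3732 0.2649 0.0509] rgb [ 27.  59. 127.]
pan [333.3 185.1] 1903 min [ 0.529  -0.05    0.0844] max [0.646  0.0642 0.0942] [0.58662796 0.00644156 0.08934153]
side table z -0.0012597103727763012
[354.2 266.9] 472 min [0.4498 0.1201 0.0081] max [0.4869 0.1518 0.0481] rgb [10. 34. 78.]
[253.8 291.6] 323 min [0.5912 0.2258 0.008 ] max [0.6205 0.2555 0.0371] rgb [72. 69. 70.]
[310.2 292.2] 176 min [0.5089 0.195  0.0087] max [0.5318 0.2172 0.0288] rgb [76. 73. 73.]
[360.1 315.7] 622 min [0.4112 0.2066 0.0082] max [0.4484 0.2424 0.0476] rgb [74. 71. 71.]
[406.3 346.9] 738 min [0.3349 0.2338 0.0082] max [0.3724 0.2678 0.0474] rgb [10. 37. 84.]
pan [318.3 184.9] 1726 min [ 0.5261 -0.05    0.0818] max [0.6457 0.067  0.089 ] [0.58360546 0.01188314 0.08651964]
```

View pics/crop_top.png

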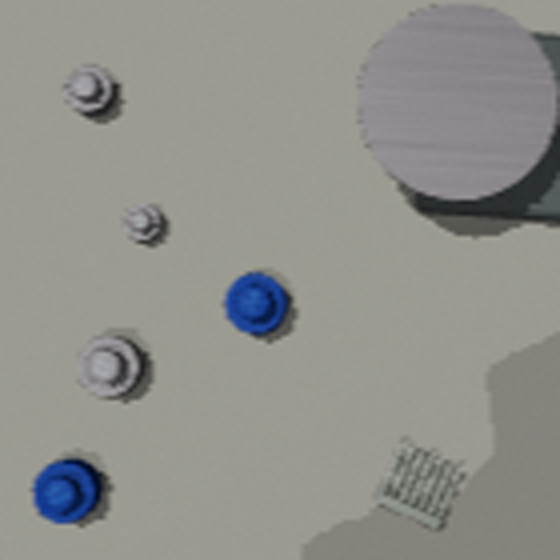

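View pics/crop_side.png

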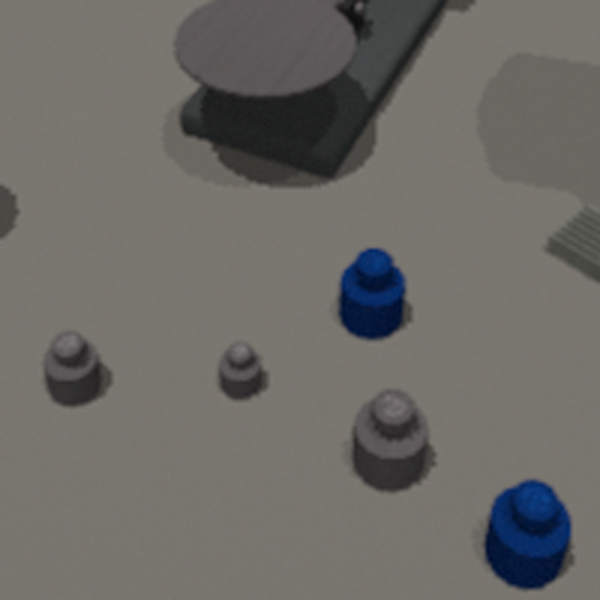

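Both crops confirm it. The 200 g weight is the large grey one at top (248,251) / side (360,316), and the 50 g is the small grey one at top (256,216) / side (310,293). The medium grey one at (243,183) is the 100 g, and the blue pair are decoys. Next I'll get the pan centre and check IK.

```bash
cat >> h.py <<'E'
from scipy.spatial.transform import Rotation as Ro
Q=Ro.from_matrix(np.array([[0,1,0],[1,0,0],[0,0,-1.]])).as_quat()
W200=np.array([.4307,.2227]); W50=np.array([.521,.205])
E
python3 - <<'E'
from h import *
for n in('top','side'):
    D=np.load(n+'0.npz'); P=cloud(n,D['d']); m=(P[...,2]>0.078)&(P[...,2]<0.1)&(P[...,0]>0.45)&(P[...,0]<.7)&(P[...,1]>-.3)&(P[...,1]<.2)
    k,l,s,c=cv2.connectedComponentsWithStats(m.astype(np.uint8))
    for i in range(1,k):
        if s[i,4]<300: continue
        cn=max(cv2.findContours((l==i).astype(np.uint8),0,2)[0],key=len)
        e=cv2.fitEllipse(cn); q=P[l==i]
        print(n,e,'ray',ray(n,*e[0],.088).round(4),'range mid',((q.min(0)+q.max(0))/2).round(4),q.max(0)-q.min(0))
print(ctrl.get_obs()['tool_rot'],Q)
for p in ([*W200,.2],[*W200,.077],[*W50,.077],[.56,.005,.167],[.62,.005,.167],[.62,.005,.25]):
    for s in (Q,(Ro.from_quat(Q)*Ro.from_euler('z',np.pi)).as_quat()):
        j=ctrl.solve_ik(p,s); print(p,None if j is None else np.round(j,2))
E
```

```text
top ((427.8858947753906, 189.26141357421875), (17.935195922851562, 76.24198913574219), 8.677132606506348) ray [ 0.576  -0.2201  0.088 ] range mid [ 0.5796 -0.2204  0.0891] [0.14996838 0.0620719  0.0217894 ]
top ((333.56390380859375, 185.15048217773438), (48.532596588134766, 49.08909606933594), 119.6111068725586) ray [0.5867 0.0055 0.088 ] range mid [0.5875 0.0056 0.0893] [0.11693254 0.11717738 0.00985063]
side ((361.0130615234375, 135.3507537841797), (13.214062690734863, 74.92284393310547), 104.7240219116211) ray [ 0.5645 -0.2116  0.088 ] range mid [ 0.5784 -0.2187  0.0883] [0.15084966 0.06681961 0.02035122]
side ((318.3348083496094, 184.80450439453125), (35.5418586730957, 60.189754486083984), 89.4429931640625) ray [0.5829 0.0139 0.088 ] range mid [0.5859 0.0073 0.0854] [0.1196308  0.11924636 0.00719314]
[ 7.85389848e-01 -6.19001203e-01 -3.85089179e-04 -3.86400544e-04] [0.70710678 0.70710678 0.         0.        ]
[np.float64(0.4307), np.float64(0.2227), 0.2] [ 0.32  0.02  1.79 -0.    1.33 -1.25]
[np.float64(0.4307), np.float64(0.2227), 0.2] [ 0.32  0.02  1.79 -0.    1.33  1.89]
[np.float64(0.4307), np.float64(0.2227), 0.077] [ 0.32  0.16  1.92 -0.    1.06 -1.25]
[np.float64(0.4307), np.float64(0.2227), 0.077] [ 0.32  0.16  1.92 -0.    1.06  1.89]
[np.float64(0.521), np.float64(0.205), 0.077] [ 0.24  0.3   1.74 -0.    1.1  -1.33]
[np.float64(0.521), np.float64(0.205), 0.077] [ 0.24  0.3   1.74 -0.    1.1   1.81]
[0.56, 0.005, 0.167] [-0.13  0.2   1.66 -0.    1.28 -1.7 ]
[0.56, 0.005, 0.167] [-0.13  0.2   1.66 -0.    1.28  1.44]
[0.62, 0.005, 0.167] [-0.12  0.32  1.51 -0.    1.31 -1.69]
[0.62, 0.005, 0.167] [-0.12  0.32  1.51 -0.    1.31  1.45]
[0.62, 0.005, 0.25] [-0.12  0.27  1.41 -0.    1.47 -1.69]
[0.62, 0.005, 0.25] [-0.12  0.27  1.41 -0.    1.47  1.45]
```

The pan centre is at about (0.587, 0.006). Now I'll grasp the 200 g weight.

Run:
```python
from h import *
ctrl.movep([*W200,.16],Q)
ctrl.command_gripper(.75)
ctrl.line_to([*W200,.079],max_speed=.12)
ctrl.command_gripper(0.,grasp_force=30); o=ctrl.get_obs(); print('open',o['opening'],o['t'],np.round(o['ft_force'],2))
ctrl.line_to([*W200,.235],max_speed=.15)
o=ctrl.get_obs(); print(o['opening'],o['t'],np.round(o['ft_force'],2))
im,d=ctrl.grab_frame('side'); save('s1.png',im)
```

```text
open 0.4347515196048641 4.6 [-1.25  0.14  6.18]
0.42732627034616394 5.7917 [ 0.06  1.06 -2.62]
```

View pics/s1.png

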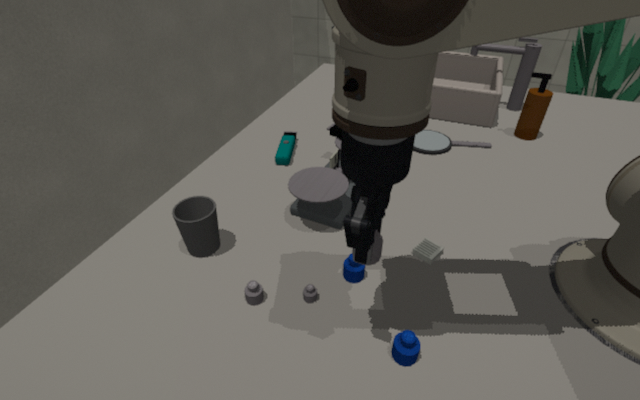

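Run:
```python
from h import *
o=ctrl.get_obs(); p=np.array(o['position']); print(p)
im=cv2.imread('pics/s1.png')[:,:,::-1]
print('tip',proj('side',p-[0,0,.073]),'exp bottom',proj('side',p-[0,0,.079]))
a=cv2.resize(im[180:300,310:430],(600,600),interpolation=cv2.INTER_CUBIC); save('s1c.png',np.clip(a*1.8,0,255).astype(np.uint8))
```

```text
[0.43041622 0.22257086 0.23402769]
tip [366.22263689 250.03059667] exp bottom [365.90457771 253.26863881]
```

View pics/s1c.png

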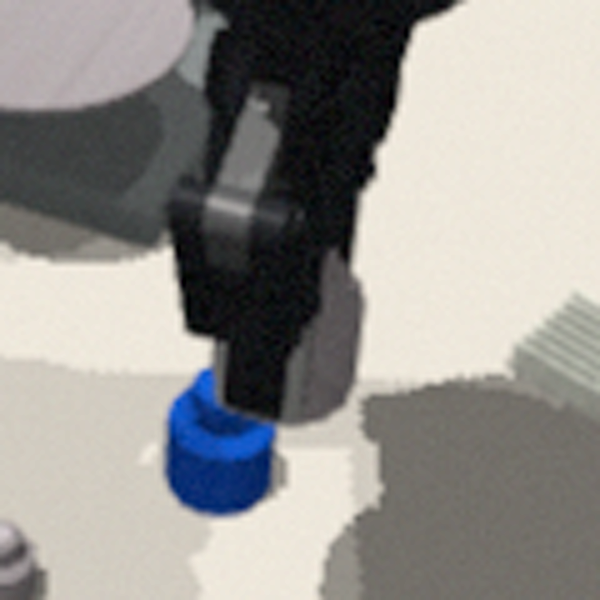

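The 200 g weight is held, with its underside maybe 3 mm lower than nominal. I'll lower it onto the pan slowly and stop on contact force.

Run:
```python
from h import *
x,y=.559,.008
ctrl.movep([x,y,.235],Q)
ctrl.line_to([x,y,.174],max_speed=.1)
o=ctrl.get_obs(); print(np.round(o['ft_force'],2),o['position'])
r=ctrl.line_to([x,y,.1675],max_speed=.008,until_force=1.2)
o=ctrl.get_obs(); print(r,np.round(o['ft_force'],2),o['position'],o['t'])
im,d=ctrl.grab_frame('side'); save('s2.png',np.clip(1.8*cv2.resize(im[120:260,240:440],(800,560),interpolation=cv2.INTER_CUBIC),0,255).astype(np.uint8))
```

```text
[ 0.08  0.23 -1.57] [0.5592217  0.00817303 0.17454854]
True [ 1.79  0.05 -0.6 ] [0.55883472 0.00797598 0.1675896 ] 8.2917
```

View pics/s2.png

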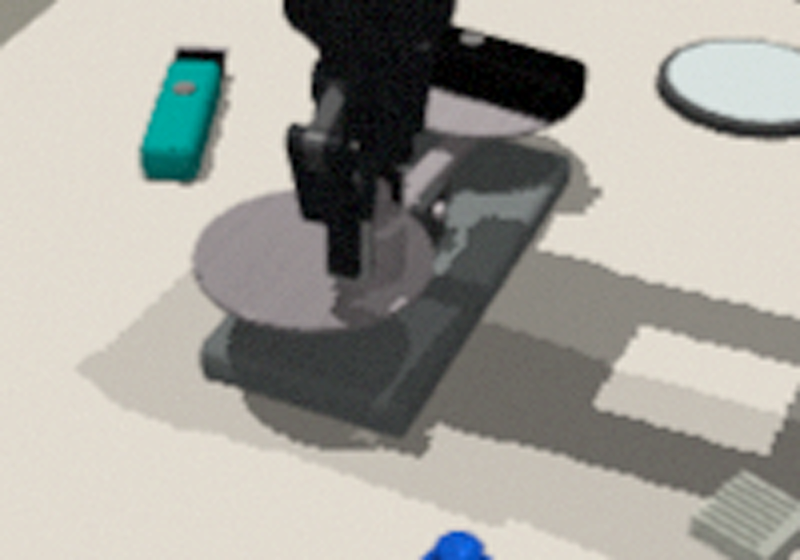

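The weight is standing at the pan surface, so I'll release it and go back for the 50 g.

Run:
```python
from h import *
ctrl.command_gripper(.62)
ctrl.wait(.2)
ctrl.line_to([.559,.008,.25],max_speed=.12)
ctrl.movep([*W50,.17],Q)
T,dT=ctrl.grab_frame('top'); S,dS=ctrl.grab_frame('side')
save('t3.png',cv2.resize(T[140:240,220:460],(800,333),interpolation=cv2.INTER_CUBIC))
save('s3.png',np.clip(1.6*S.astype(float),0,255).astype(np.uint8))
o=ctrl.get_obs(); print(o['opening'],o['t'],np.round(o['ft_force'],2))
```

```text
0.6206428772478169 10.65 [ 0.14 -0.33  0.59]
```

View pics/t3.png

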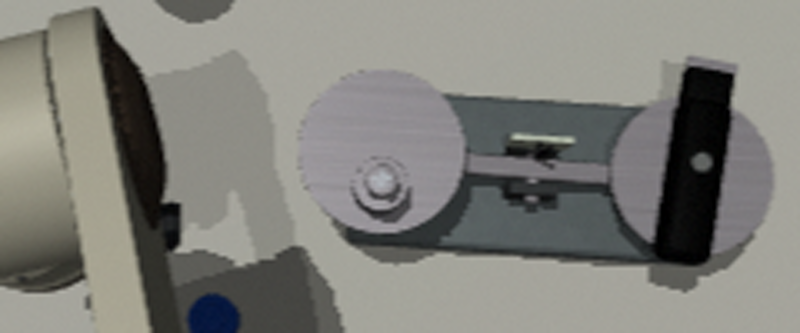

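View pics/s3.png

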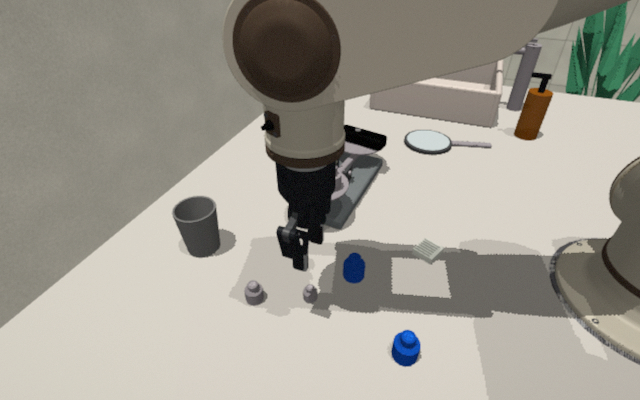

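The 200 g weight stands upright on the pan at crop (380,182) and the beam is still at its stop. The 50 g is undisturbed at side (310,293).

Run:
```python
from h import *
ctrl.line_to([*W50,.079],max_speed=.1)
ctrl.command_gripper(0.,grasp_force=20); o=ctrl.get_obs(); print('open',o['opening'],o['t'],np.round(o['ft_force'],2))
ctrl.line_to([*W50,.25],max_speed=.15)
S,d=ctrl.grab_frame('side')
p=np.array(ctrl.get_obs()['position']); c=proj('side',p-[0,0,.079]); print(c)
u,v=np.round(c).astype(int); save('s4.png',np.clip(1.8*cv2.resize(S[v-60:v+40,u-50:u+50],(600,600),interpolation=cv2.INTER_CUBIC).astype(float),0,255).astype(np.uint8))
x,y=.617,.008
ctrl.movep([x,y,.25],Q)
ctrl.line_to([x,y,.176],max_speed=.1)
S,d=ctrl.grab_frame('side')
save('s5.png',np.clip(1.8*cv2.resize(S[120:260,240:440],(800,560),interpolation=cv2.INTER_CUBIC).astype(float),0,255).astype(np.uint8))
o=ctrl.get_obs(); print('open',o['opening'],o['t'],np.round(o['ft_force'],2))
```

```text
open 0.26860981037596976 12.075 [-1.54  1.21  6.13]
[307.82395688 220.04478445]
open 0.2614158487672432 15.2417 [-0.81 -0.76  0.53]
```

View pics/s4.png

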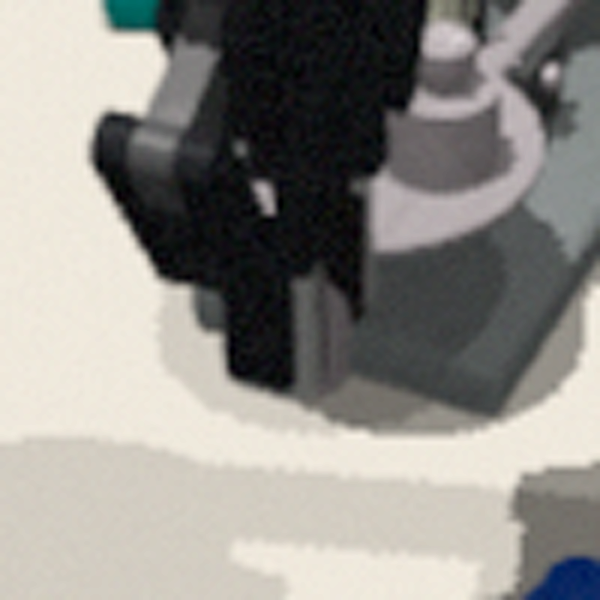

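View pics/s5.png

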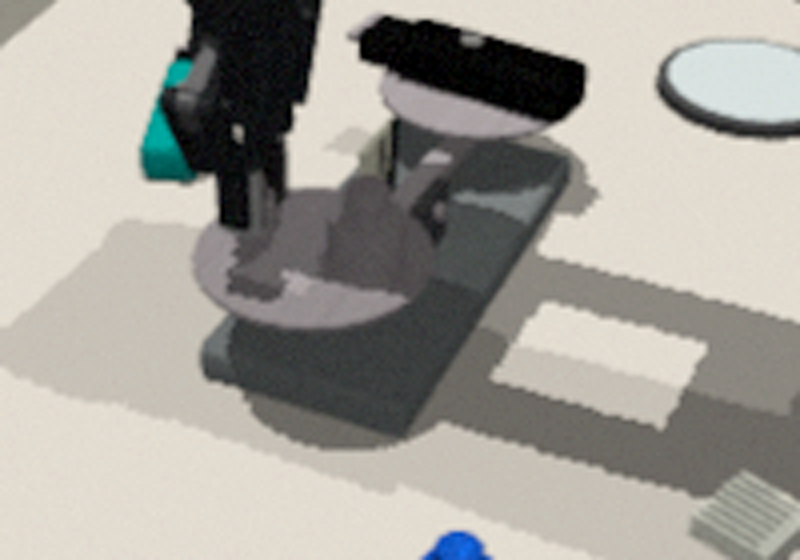

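Run:
```python
from h import *
x,y=.617,.008
ctrl.line_to([x,y,.1675],max_speed=.02)
ctrl.command_gripper(.45)
ctrl.wait(.3)
ctrl.line_to([x,y,.27],max_speed=.08)
ctrl.movep([.45,.25,.3],Q)
ctrl.wait(1.5)
for n in('top','side'):
    im,d=ctrl.grab_frame(n); np.savez(n+'6.npz',im=im,d=d)
    P=cloud(n,d)
    b=(im[140:240,290:470],im[100:240,270:410])[n=='side']
    s=4 if n=='side' else 4
    save(n+'6.png',np.clip(1.5*cv2.resize(b,None,fx=s,fy=s,interpolation=cv2.INTER_CUBIC).astype(float),0,255).astype(np.uint8))
    D0=np.load(n+'0.npz'); P0=cloud(n,D0['d'])
    def zz(P,cx,cy,lo,hi):
        r=np.hypot(P[...,0]-cx,P[...,1]-cy); m=(r<.055)&(P[...,2]>lo)&(P[...,2]<hi); return np.median(P[m][:,2]),m.sum()
    print(n,'empty before/after',zz(P0,.587,.006,.06,.1),zz(P,.587,.006,.06,.1),'other',zz(P0,.58,-.22,.05,.09),zz(P,.58,-.22,.05,.09))
print(ctrl.get_obs()['t'])
```

```text
top empty before/after (np.float64(0.08937454746888457), np.int64(1628)) (np.float64(0.07726326139971172), np.int64(1367)) other (np.float64(0.06908809502786448), np.int64(852)) (np.float64(0.08101791852566942), np.int64(826))
side empty before/after (np.float64(0.08655584422392615), np.int64(1400)) (np.float64(0.07471509539285495), np.int64(654)) other (np.float64(0.0701737074677019), np.int64(612)) (np.float64(nan), np.int64(0))
20.5833
  return _methods._mean(a, axis=axis, dtype=dtype,
  ret = ret.dtype.type(ret / rcount)
```

View pics/top6.png

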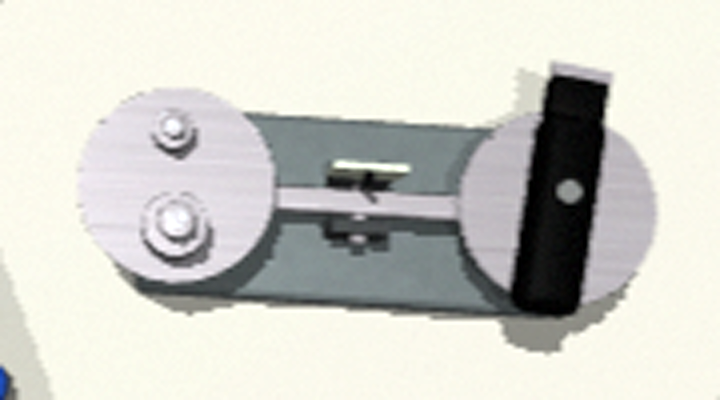

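View pics/side6.png

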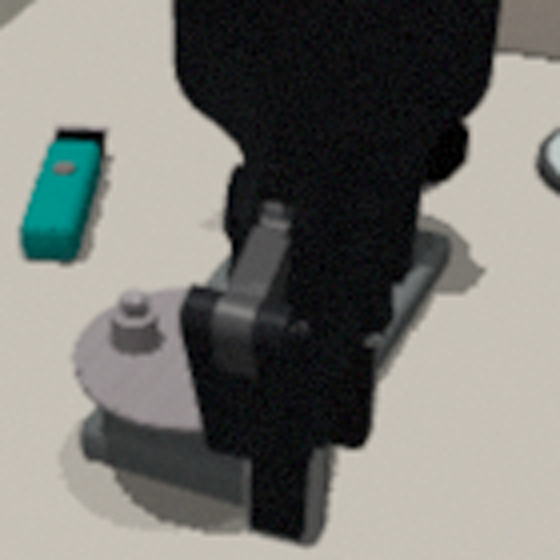

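Both weights stand upright at top-crop (173,128) and (177,222), and the trimmer is in place. The pans read 77 and 81 mm, which is a tilt of about -0.016. I'll check that it stays there, with a clear side view.

Run:
```python
from h import *
ctrl.movep([.35,.35,.35],Q)
ctrl.wait(2)
def zz(P,cx,cy,lo,hi):
    r=np.hypot(P[...,0]-cx,P[...,1]-cy); m=(r<.055)&(P[...,2]>lo)&(P[...,2]<hi); return np.median(P[m][:,2]) if m.any() else None
for k in range(2):
  for n in('top','side'):
    im,d=ctrl.grab_frame(n); P=cloud(n,d)
    print(n,zz(P,.587,.006,.06,.1),zz(P,.58,-.22,.05,.09))
  ctrl.wait(.5)
save('side7.png',np.clip(1.6*im.astype(float),0,255).astype(np.uint8))
print(ctrl.get_obs()['t'])
```

```text
top 0.07735269189492323 0.08104475949650024
side 0.07480574786008963 0.07781525618498547
top 0.07735244611111997 0.08111509165548733
side 0.07484018033895988 0.07785020165353371
24.4333
```

View pics/side7.png

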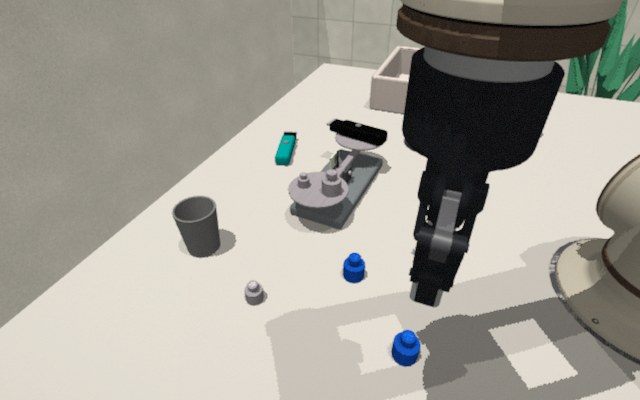

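The beam is steady. Both weights stand upright in the pan at side (304,180) and (331,182), the trimmer is in its pan, and the arm is clear.

```bash
python3 -c "
from bench import ctrl
ctrl.job_done()"
```

```text
the job is handed in; nothing more can be done
```

I stood the 200 g and the 50 g steel weights upright in the empty pan, and the beam came to rest near level with the trimmer still in its pan. I handed the job in at about 24.4 s, with the arm clear of everything.

- **Beam level:** In the last checks the pans sat steadily at about 77 mm (weights) and 81 mm (trimmer). That is a tilt of about -0.016 rad, within the stated 0.02 of level but not exactly zero; the weights' pan is slightly low.
- **Camera agreement:** The side camera read both pans about 3 mm lower than the top camera. It gave a similar tilt, about -0.013 rad.
- **Force readings:** The gripper force readings varied by about 1 N, so I confirmed both placements from the pictures.
- **Other objects:** The 100 g weight and the look-alikes were not touched.

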